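# Seat the thread comb on the press spindle

## Task

Pick up the brass thread comb by its wooden knob, lay it flat on the ledge beside the clamped press spindle, and feel along the middle of the thread until the teeth drop fully home into the grooves, root edge against the crests. Push it against the thread with about 8 newtons (never 25) for a second to check that it sits flat and square, then let go and leave it lying there seated. Do not shift the moka top, the filter plate or the valve jar.

Things in the scene. Friction and masses are not known exactly. Their poses are not given: they have to be found in the camera images.
- comb_grip (a point): Centre of the comb's dark wooden knob, 26 (x) x 20 (y) mm, upright from 8 to 52 mm above the leaf's underside; point 30 mm above the underside. The comb is a loose brass leaf (0.22 kg) lying flat on the bench, 70 long (x) x 56 wide (y) x 8 thick. x = the way the teeth point, y = along the row of teeth, z up. The root edge of the teeth is 43 mm ahead of this point in x.
- comb_edge (a point): Middle of the comb's tooth root edge (the straight edge between the teeth), half-way through its thickness; axes as comb_grip. Seven teeth, 8 mm pitch, 3 mm wide, rounded tips, stick out 5 mm in x beyond this edge; the middle tooth is on the centre line.
- stand: Fixed stand clamping the steel press spindle level. Origin on the bench below the middle of the spindle's axis; y = along the spindle, x = from the ledge towards the spindle, z up. End blocks 101 to 119 mm either side of the middle, 50 mm high. Fully home, the comb's root edge lies 22 mm from the spindle's axis on the -x side; with teeth stopped on the crests it is 27 mm away.
- thread_mid (a point): Middle of the spindle's axis, 30 mm above the bench, axes as the stand. Square thread, 8 mm pitch: crests 44 mm in diameter, 3 mm wide; grooves 5 mm wide, 6 mm deep; about 80 mm either side. Where the crests fall along y differs every time and is NOT given by this reading: feel or look for it. Teeth enter only within about 1 mm of a groove's middle.
- ledge: Fixed flat steel ledge beside the spindle, its level top 26 mm above the bench, so that a comb lying on it has its mid-thickness at axis height. Origin and axes as the stand's; the top runs from 100 to 24 mm from the spindle axis on the -x side and 75 mm either side of the middle.
- moka_center (a point): Centre of a loose round aluminium moka top, 72 mm across, 83 mm high with its knob, handle out to 61 mm from its axis on its +y side; point 35 mm up. Leave it alone.
- filter_center (a point): Centre of a loose stainless perforated filter plate, 56 mm across and 5 mm thick. Leave it alone.
- jar_center (a point): Centre of a loose squat glass jar of valves with a steel lid, 64 mm across, 66 mm high. Leave it alone.
There are look-alikes about, which are no part of the job. Of the things like the part that bears comb_grip, leave any that is turquoise; of the rest the larger one is meant.

How it is judged:
By the outcome, as a careful person would: the job done as asked, in the order asked, and still so for the second after the job is handed in, with the robot touching nothing.
It also fails if it takes over 64 s, if anything falls off the work surface, if the arm or the gripper's body presses on something with over 40 N, if the wrist force passes 120 N, or if a joint passes its speed limit or range.

## Robot

A 6-joint arm with a two-finger parallel gripper is mounted at the origin on the work surface. World frame = base frame: x ahead of the robot, y to its left, z up, the work surface at z = 0. Lengths are in mm, angles in rad, forces in N, time in s.
With the tool pointing down it reaches from about 350 to 975 mm from the base axis. Payload 7.1 kg.
Tool frame: the origin (TCP) lies at the centre of the arm's flange, where the gripper is bolted on; the fingertips stand 182 mm ahead of it and the grasp point (between the pads) lies 163 mm ahead of it; x points along the fingers, y is the direction in which the jaws open and shut, and the axes are right-handed (so a half turn about x gives the same grasp; the last joint's range is limited). The gripper opens to 88 mm and grips with 3 to 60 N. Pads are 20 mm wide; open, the fingers measure 115 mm over their backs; the gripper's body (75 mm by 178 mm) begins 61 mm behind the grasp point.
Start: joints at [-0.019, 0.423, 1.63, -0, 1.089, -0.019], TCP at [624.985, 0.026, 404.675] pointing down, gripper open.
Joint ranges: [-3, 3], [-0.9, 2.11], [0.09, 2.58], [-1.31, 4.45], [0.11, 2.69], [-2.54, 2.54]. Speed limits (rad/s): [2.39, 2.39, 3.01, 3.14, 3.14, 3.14].

## Interface

Orientations are given as a rotation vector (axis times angle).
In Python, from workcell import readout, viewer, workorder, models gives the robot as it stands. The module is installed in compiled form; this text tells all that it offers.
- The arm moves only by the tool apply_moves, never from a script. Its argument "commands" is a list that holds one entry, the list of rows, each a list of 4 numbers: the shift along the world's x, y, z in m, then the turn about the world's z in rad. A call has 1 to 8 rows; each row is the pose to reach, as a shift and turn from the pose commanded when the call began; what a row does not reach only later rows make up. A row lasts 1/8 s, in which the tool goes at most 62.5 mm and 10.7 degrees, less where a joint would pass 70% of its speed; a pose out of reach is approached as far as the arm can. A call with a gripper value outside its range is refused whole. "gripper" is the finger opening in m, from 0 to 0.0878, set as the call begins (left out, the last holds). The fingers move at their own pace and stop on an object; the grip force is fixed at half the most. Time passes only in rows, so rows that repeat a pose let the fingers close. It gives the time, the measured TCP pose, the force and the opening at its end, in the units of the state.
- readout.get_obs(): the state, without advancing time (a new reading comes with each control period).
- viewer.get_image(name): name is "scene" or "side" or "wrist"; returns a dict with "color" (420x560x3 uint8, red, green, blue), "vertical_fov" (degrees; the focal length in pixels is half the picture's height over the tangent of half this angle, whatever the lens; pixels are square), "cx", "cy" (the principal point, pixels), "rvec" (rotation vector, rad) and "tvec" (3), from world to camera coordinates, as OpenCV has them. Camera axes: x right, y down, z forward; pixel columns grow to the right and rows downward; lengths in mm; the calibration is good to about 2 mm. A picture is of the moment at which its call begins. There is no depth.
- workorder.close_job(): hands the job in, once; it reports no verdict.
Trained networks look in the newest picture that a camera, given by its name, has taken for a name from the list of things; names that differ only in an ending like _2 or _b are one class to them, and where a whole thing is asked for, a point or a joint stands for the part that bears it (a point fixed in the world has none). Each returns a list of dicts, best first, with "conf" (0 to 1); they miss things now and then, are a little off and sometimes report something else, mostly with a low value. They report only what shows in the picture. A call takes as long as a camera call. They do not tell look-alikes from the thing itself.
- models.search_frame(camera, label): "position" ([x, y, z] in mm, in world coordinates, good to about 4 mm: the middle of the surface that is visible of it).
- models.place_of(camera, label): "position" ([x, y, z] in mm, in world coordinates, good to about 4 mm: a listed point, or the origin of a listed thing).
The state is a dict: "t": time; "qpos": joint angles; "qvel": joint speeds; "joint_torque": joint torques, N m; "ee_pos": TCP position; "orientation": TCP orientation; "ft_force": force on the tool from outside, world axes, zero at the start; "moment": the same for the moment, N m; "width": finger opening in mm.
Only numpy, scipy, OpenCV 4.12 (cv2) and the standard library are available. Lean on these libraries where they do the work, as an engineer would, in place of code of your own. Each camera call takes 0.05 s, during which the arm holds its last target.

## Working session

There is one attempt and no reset: what is moved stays moved. The work goes in short steps, Python scripts to look and compute and a tool call to move; the robot and the scene stay as the last step left them, time stands still between calls to the robot, and variables do not carry over. Pictures are saved under pics/ and viewed, and the job is handed in when it is done.

Besides the shell and the picture viewer there is one more tool, called after "Call:" as a command line: name --argument value ..., lists and objects as JSON in quotes. apply_moves: Moves the arm, as the interface text tells. Its arguments: {"type":"object","properties":{"commands":{"type":"array","items":{"type":"array","items":{"type":"array","items":{"type":"number"}}}},"gripper":{"type":"number"}},"required":["commands"]}

```bash
mkdir -p pics; cat > h.py <<'E'
import numpy as np, cv2
from workcell import readout, viewer, workorder, models
def shot(cam,fn):
    im=viewer.get_image(cam); cv2.imwrite('pics/'+fn,im['color'][:,:,::-1]); return im
def K(im):
    f=210/np.tan(np.radians(im['vertical_fov'])/2)
    return np.array([[f,0,im['cx']],[0,f,im['cy']],[0,0,1.]])
def proj(im,P):
    return cv2.projectPoints(np.array(P,float).reshape(-1,3),np.array(im['rvec'],float),np.array(im['tvec'],float),K(im),None)[0].reshape(-1,2)
def unproj(im,uv,z):
    R=cv2.Rodrigues(np.array(im['rvec'],float))[0]; t=np.array(im['tvec'],float).ravel()
    C=-R.T@t; out=[]
    for u,v in np.array(uv,float).reshape(-1,2):
        d=R.T@np.linalg.solve(K(im),[u,v,1]); out.append(C+d*(z-C[2])/d[2])
    return np.array(out)
E
python3 - <<'E'
from h import *
np.set_printoptions(precision=1,suppress=True)
for c in ['scene','side','wrist']:
    im=shot(c,c+'0.png')
    print(c,im['vertical_fov'],im['cx'],im['cy'],np.array(im['rvec']),np.array(im['tvec']))
    for n in ['comb_grip','comb_edge','stand','thread_mid','ledge','moka_center','filter_center','jar_center']:
        r=models.place_of(c,n); print(c,n,[(round(d['conf'],2),np.array(d['position']).round(1).tolist()) for d in r])
    # search
    r=models.search_frame(c,'comb_grip'); print('search comb',[(round(d['conf'],2),np.array(d['position']).round(1).tolist(),list(d)) for d in r])
o=readout.get_obs(); print(o)
E
```

```text
scene 50.44487581233139 273.9445558245545 206.90086441564134 [ 1.9  1.9 -0.6] [ -29.3 -411.4 1289.8]
scene comb_grip [(0.91, [446.7, 276.2, 25.5]), (0.58, [455.3, 182.8, 19.9]), (0.58, [329.6, 274.6, 30.9])]
scene comb_edge [(0.75, [464.6, 158.8, 8.1]), (0.58, [314.1, 235.1, -0.1])]
scene stand [(0.8, [655.2, 37.8, 0.4])]
scene thread_mid [(0.71, [675.0, -269.8, 0.6]), (0.58, [657.1, 45.9, 33.6])]
scene ledge []
scene moka_center [(0.56, [448.6, -237.1, 34.6])]
scene filter_center [(0.97, [675.1, -264.9, -0.6]), (0.24, [447.5, -237.9, 35.9])]
scene jar_center [(0.91, [718.9, 283.1, 33.2]), (0.21, [447.2, 275.6, 27.8])]
search comb [(0.77, [461.6, 176.9, 6.9], ['position', 'conf']), (0.69, [332.1, 265.6, 10.3], ['position', 'conf']), (0.64, [457.1, 275.8, 4.7], ['position', 'conf'])]
side 43.65964503040527 273.58994549753425 196.6194891287165 [ 2.2 -0.3  0.1] [-492.1  122.2 1170. ]
side comb_grip [(0.96, [330.8, 278.5, 32.2]), (0.8, [447.8, 278.6, 32.4]), (0.77, [455.8, 182.6, 14.5]), (0.53, [655.2, 40.2, -1.6])]
side comb_edge [(0.68, [482.5, 296.9, 5.6]), (0.65, [464.7, 157.8, 0.5])
[... 673 characters left out ...]
48.8, -241.3, 32.6]), (0.28, [671.1, -263.7, 0.1])]
wrist stand [(0.59, [658.8, 45.3, -3.4])]
wrist thread_mid [(0.92, [658.3, 40.4, 28.3])]
wrist ledge []
wrist moka_center [(0.69, [451.8, -240.6, 33.2])]
wrist filter_center [(0.9, [668.9, -263.4, 3.0])]
wrist jar_center []
search comb [(0.56, [463.5, 168.2, 6.4], ['position', 'conf'])]
{'t': 1.5, 'qpos': array([-0. ,  0.4,  1.6, -0. ,  1.1, -0. ]), 'qvel': array([ 0.,  0., -0.,  0., -0., -0.]), 'joint_torque': array([  0. , -54.5, -27.4,   0.1,   0. ,  -0. ]), 'ee_pos': array([625. ,   0. , 404.7]), 'orientation': array([ 1.2,  1.2, -1.2]), 'ft_force': array([-0.8,  0.1, -0.2]), 'moment': array([-0.,  0.,  0.]), 'width': 87.59946266289084}
```

View pics/scene0.png

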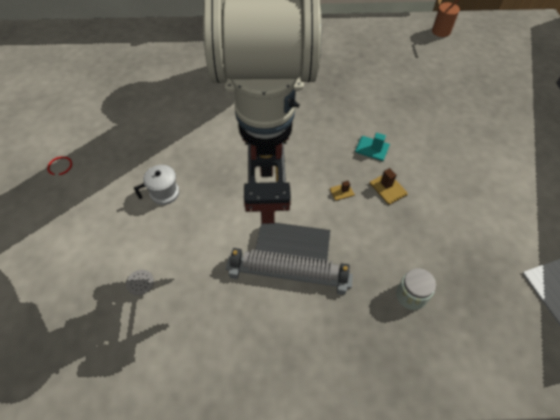

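View pics/side0.png

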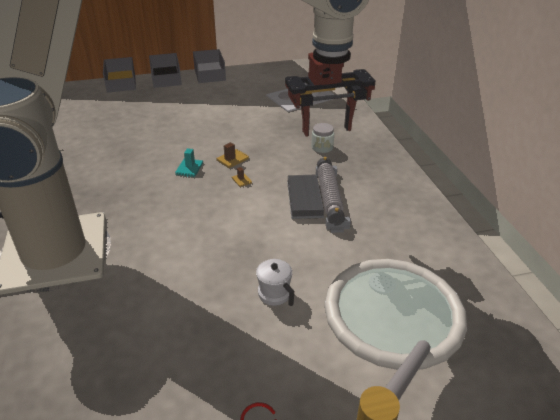

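View pics/wrist0.png

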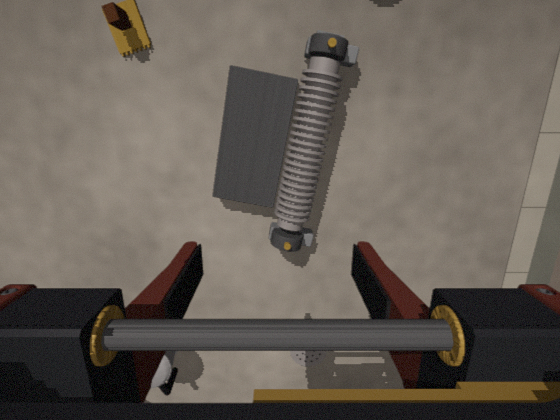

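The scene picture shows the turquoise comb at (375,147), the small brass one at (343,189) and the large brass one at (388,185). The large one is the target, at about (447,277). The wrist picture shows the ledge corners at about (231,66), (299,80) and (213,197), with the spindle to the right.

```bash
python3 - <<'E'
from h import *
np.set_printoptions(precision=1,suppress=True)
im=viewer.get_image('wrist')
P=unproj(im,[(231,66),(299,80),(213,197),(279,208)],26);print(P)
print(np.degrees(np.arctan2(*(P[0]-P[2])[[1,0]])), np.linalg.norm(P[0]-P[2]),np.linalg.norm(P[0]-P[1]))
B=unproj(im,[(331,43),(287,246)],50);print(B,B.mean(0),np.degrees(np.arctan2(*(B[0]-B[1])[[1,0]])),np.linalg.norm(B[0]-B[1]))
R=cv2.Rodrigues(np.array(im['rvec'],float))[0];print('cam',-R.T@np.array(im['tvec'],float).ravel(), R)
w=im['color'][20:270,200:370,::-1];cv2.imwrite('pics/wcrop.png',cv2.resize(w,None,fx=2.3,fy=2.3,interpolation=cv2.INTER_CUBIC))
s=viewer.get_image('scene')
c=s['color'][130:220,320:430,::-1];cv2.imwrite('pics/scrop.png',cv2.resize(c,None,fx=6,fy=6,interpolation=cv2.INTER_CUBIC))
s=viewer.get_image('side')
c=s['color'][130:220,160:280,::-1];cv2.imwrite('pics/sdcrop.png',cv2.resize(c,None,fx=6,fy=6,interpolation=cv2.INTER_CUBIC))
E
```

```text
[[576.4 130.7  26. ]
 [650.2 116.8  26. ]
 [548.2 -15.6  26. ]
 [628.8 -29.6  26. ]]
79.08797682494935 149.06761602043176 75.11440836785776
[[679.4 148.2  50. ]
 [638.4 -69.9  50. ]] [658.9  39.2  50. ] 79.34035733397126 221.96236057191354
cam [625.6  79.3 385.1] [[ 1.   0.   0. ]
 [ 0.  -1.   0.3]
 [ 0.  -0.3 -1. ]]
```

View pics/wcrop.png

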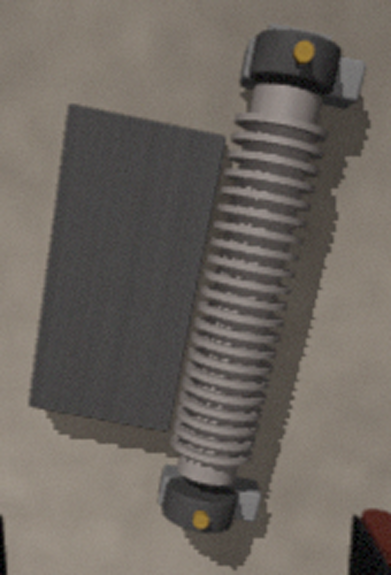

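View pics/scrop.png

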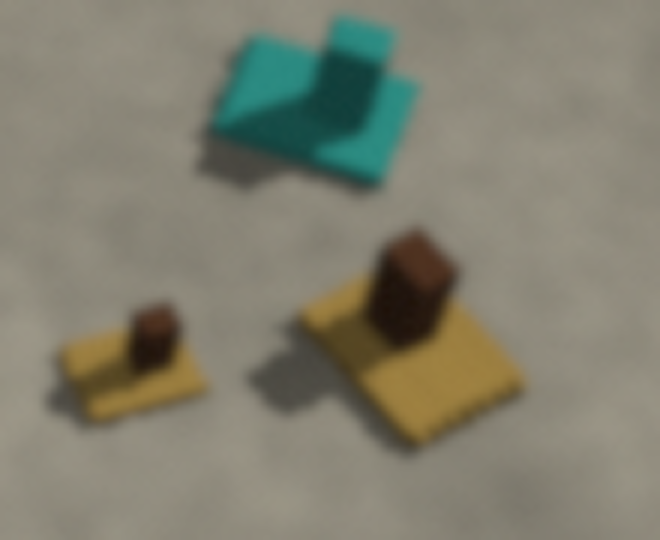

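View pics/sdcrop.png

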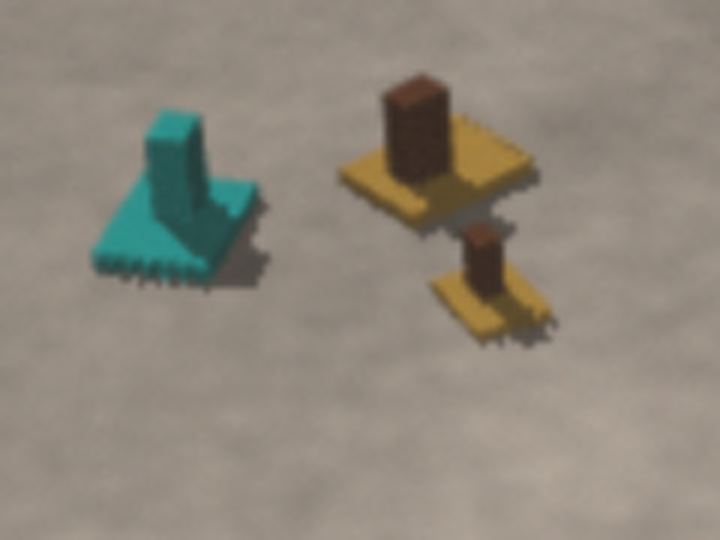

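```bash
python3 - <<'E'
from h import *
np.set_printoptions(precision=1,suppress=True)
s=viewer.get_image('scene')
q=lambda x,y:(320+x/6-.4,130+y/6-.4)
P=unproj(s,[q(300,316),q(412,436),q(522,375)],8);print(P)
k=unproj(s,[q(412,250)],52);print(k)
for a,b in((0,1),(1,2)): d=P[b]-P[a];print(np.degrees(np.arctan2(d[1],d[0])),np.linalg.norm(d))
s=viewer.get_image('side')
q=lambda x,y:(160+x/6-.4,130+y/6-.4)
P=unproj(s,[q(418,215),q(535,158),q(340,172)],8);print(P)
print(unproj(s,[q(418,88)],52))
for a,b in((0,1),(2,0)): d=P[b]-P[a];print(np.degrees(np.arctan2(d[1],d[0])),np.linalg.norm(d))
E
```

```text
[[439.1 240.    8. ]
 [496.8 273.9   8. ]
 [469.9 320.9   8. ]]
[[442.3 274.   52. ]]
30.34809487110328 66.9388996198583
119.78653356524198 54.17808059829312
[[438.8 240.    8. ]
 [500.2 275.1   8. ]
 [409.6 284.7   8. ]]
[[447.6 277.7  52. ]]
29.74792374133181 70.66637511580393
-56.87341980794624 53.393363002976066
```

Call:
apply_moves --commands '[[[-0.03,0.045,-0.015,-0.16],[-0.06,0.09,-0.03,-0.32],[-0.09,0.135,-0.045,-0.48],[-0.12,0.18,-0.06,-0.64],[-0.15,0.23,-0.08,-0.8],[-0.179,0.277,-0.1,-0.96],[-0.179,0.277,-0.1,-1.047],[-0.179,0.277,-0.1,-1.047]]]'

```text
t: 2.75
ee_pos: [445.7, 277.6, 304.6]
orientation: [1.925, 0.518, -1.925]
ft_force: [-1.0, 0.1, -0.1]
width: 88.0
```

```bash
python3 - <<'E'
from h import *
np.set_printoptions(precision=2,suppress=True)
o=readout.get_obs();print(o['t'],o['ee_pos'],cv2.Rodrigues(o['orientation'])[0][:,1],o['qpos'])
im=shot('wrist','w1.png')
for n in ['comb_grip','comb_edge']:
    print(n,[(round(d['conf'],2),np.array(d['position']).round(1).tolist()) for d in models.place_of('wrist',n)])
E
```

```text
2.75 [445.68 277.65 304.57] [ 0.5  -0.86  0.  ] [ 0.53  0.42  1.92 -0.    0.8   1.58]
comb_grip [(0.63, [336.6, 271.0, 34.5]), (0.6, [455.1, 179.9, 20.6])]
comb_edge [(0.96, [466.2, 156.9, 6.4]), (0.85, [479.0, 295.9, 3.3]), (0.63, [313.1, 234.4, 1.8])]
```

View pics/w1.png

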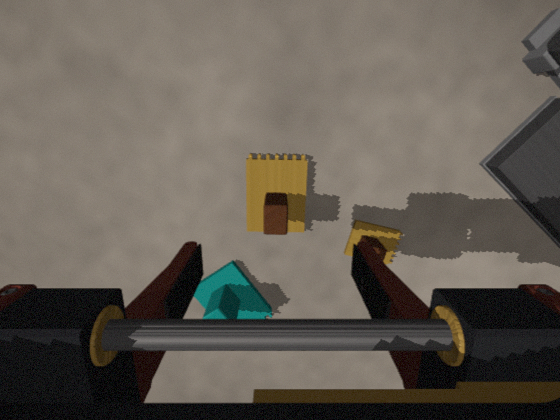

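```bash
python3 - <<'E'
from h import *
s=cv2.imread('pics/w1.png')
cv2.imwrite('pics/w1c.png',cv2.resize(s[140:245,225:330],None,fx=5.5,fy=5.5,interpolation=cv2.INTER_CUBIC))
E
```

```text
(no output)
```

View pics/w1c.png

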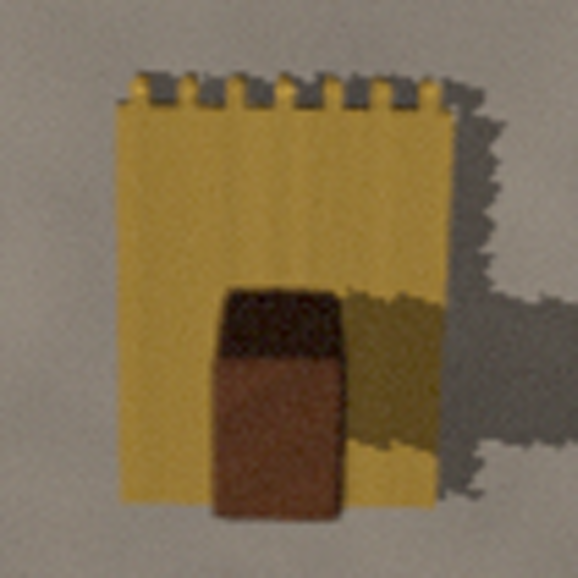

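```bash
python3 - <<'E'
from h import *
np.set_printoptions(precision=1,suppress=True)
im=viewer.get_image('wrist')
q=lambda L:[(225+x/5.5-.4,140+y/5.5-.4) for x,y in L]
P=unproj(im,q([(118,104),(453,112),(120,502),(438,507)]),8);print(P)
Kp=unproj(im,q([(218,355),(342,357),(213,518),(340,520)]),52);print(Kp,Kp.mean(0))
def a(A,B): d=B-A; return np.degrees(np.arctan2(d[1],d[0])),np.linalg.norm(d)
print('front',a(P[1],P[0]),'back',a(P[3],P[2]),'L',a(P[2],P[0]),'R',a(P[3],P[1]))
print('knob',a(Kp[1],Kp[0]),a(Kp[3],Kp[2]),a(Kp[2],Kp[0]),a(Kp[3],Kp[1]))
# tips
m=(P[0]+P[1])/2; print('edge mid',m, 'leaf mid',P.mean(0))
E
```

```text
[[471.  321.4   8. ]
 [497.7 272.8   8. ]
 [409.3 287.6   8. ]
 [436.8 238.3   8. ]]
[[453.6 290.7  52. ]
 [462.4 274.9  52. ]
 [431.1 278.8  52. ]
 [440.4 262.2  52. ]] [446.9 276.6  52. ]
front (np.float64(118.76225445880432), np.float64(55.41695580826678)) back (np.float64(119.15418853087856), np.float64(56.47743677733018)) L (np.float64(28.73352925781919), np.float64(70.32961236387678)) R (np.float64(29.600947764507957), np.float64(69.95076440875356))
knob (np.float64(119.15871704448105), np.float64(18.031491864981593)) (np.float64(119.14977054079577), np.float64(19.02929173023135)) (np.float64(27.753276593914347), np.float64(25.42707538647296)) (np.float64(30.001891009517575), np.float64(25.425150442317268))
edge mid [484.3 297.1   8. ] leaf mid [453.7 280.    8. ]
```

Call:
apply_moves --commands '[[[0.001,-0.001,-0.03,-0.018],[0.001,-0.001,-0.07,-0.018],[0.001,-0.001,-0.1,-0.018],[0.001,-0.001,-0.1115,-0.018],[0.001,-0.001,-0.1115,-0.018],[0.001,-0.001,-0.1115,-0.018]]]'

```text
t: 3.7
ee_pos: [447.6, 276.2, 194.2]
orientation: [1.94, 0.501, -1.936]
ft_force: [0.0, 0.1, 0.3]
width: 88.1
```

Call:
apply_moves --commands '[[[0,0,0,0],[0,0,0,0],[0,0,0,0],[0,0,0,0],[0,0,0,0]]]' --gripper 0.0

```text
t: 4.32
ee_pos: [446.9, 276.0, 193.2]
orientation: [1.938, 0.501, -1.938]
ft_force: [0.5, -0.3, 0.2]
width: 41.5
```

Call:
apply_moves --commands '[[[0,0,0,0],[0,0,0,0],[0,0,0,0],[0,0,0,0],[0,0,0,0]]]'

```text
t: 4.95
ee_pos: [447.0, 276.0, 193.1]
orientation: [1.938, 0.501, -1.938]
ft_force: [-1.1, 0.6, -0.9]
width: 20.0
```

Call:
apply_moves --commands '[[[0,0,0.02,0],[0,0,0.06,0],[0,0,0.1,0],[0.02,-0.03,0.1,-0.1],[0.045,-0.07,0.1,-0.25],[0.07,-0.11,0.1,-0.4],[0.1,-0.16,0.1,-0.55],[0.125,-0.2,0.1,-0.65]]]'

```text
t: 5.95
ee_pos: [572.6, 74.0, 293.0]
orientation: [-2.144, 0.16, 2.145]
ft_force: [0.1, 0.2, -1.6]
width: 20.2
```

Call:
apply_moves --commands '[[[0.011,-0.021,0,-0.045],[0.011,-0.021,-0.02,-0.045],[0.011,-0.021,-0.04,-0.045],[0.011,-0.021,-0.04,-0.045],[0.011,-0.021,-0.04,-0.045]]]'

```text
t: 6.58
ee_pos: [583.0, 55.4, 253.2]
orientation: [-2.122, 0.201, 2.123]
ft_force: [-0.1, 0.2, -1.5]
width: 19.8
```

```bash
python3 - <<'E'
from h import *
np.set_printoptions(precision=2,suppress=True)
o=readout.get_obs();y=cv2.Rodrigues(o['orientation'])[0][:,1];print(o['t'],o['ee_pos'],y,np.degrees(np.arctan2(y[1],y[0])),o['qpos'],o['ft_force'],o['width'])
im=shot('wrist','w2.png')
for n in ['thread_mid','comb_edge','comb_grip','stand','ledge']:
    print(n,[(round(d['conf'],2),np.array(d['position']).round(1).tolist()) for d in models.place_of('wrist',n)])
E
```

```text
6.575 [582.97  55.42 253.2 ] [-0.19 -0.98  0.  ] -100.80016331140561 [ 0.07  0.58  1.8  -0.    0.76  1.83] [-0.14  0.22 -1.46] 19.813490535387498
thread_mid [(0.93, [658.5, 39.4, 31.0])]
comb_edge [(0.55, [625.3, 45.6, 61.6])]
comb_grip [(0.87, [586.2, 58.1, 92.4])]
stand [(0.57, [653.6, 46.0, -1.2])]
ledge []
```

View pics/w2.png

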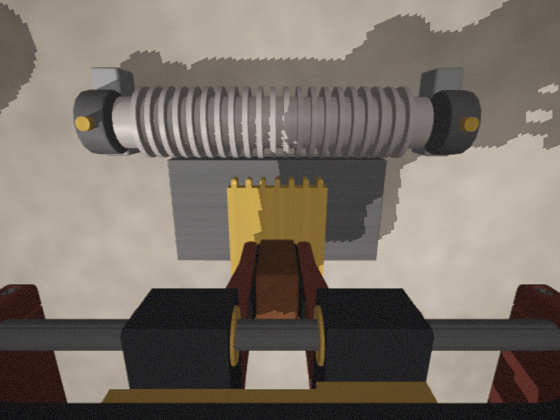

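```bash
python3 - <<'E'
from h import *
s=cv2.imread('pics/w2.png')
cv2.imwrite('pics/w2a.png',cv2.resize(s[75:200,60:280],None,fx=3.6,fy=3.6,interpolation=cv2.INTER_CUBIC))
cv2.imwrite('pics/w2b.png',cv2.resize(s[75:200,270:490],None,fx=3.6,fy=3.6,interpolation=cv2.INTER_CUBIC))
cv2.imwrite('pics/w2c.png',cv2.resize(s[150:270,160:400],None,fx=3.3,fy=3.3,interpolation=cv2.INTER_CUBIC))
E
```

```text
(no output)
```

View pics/w2a.png

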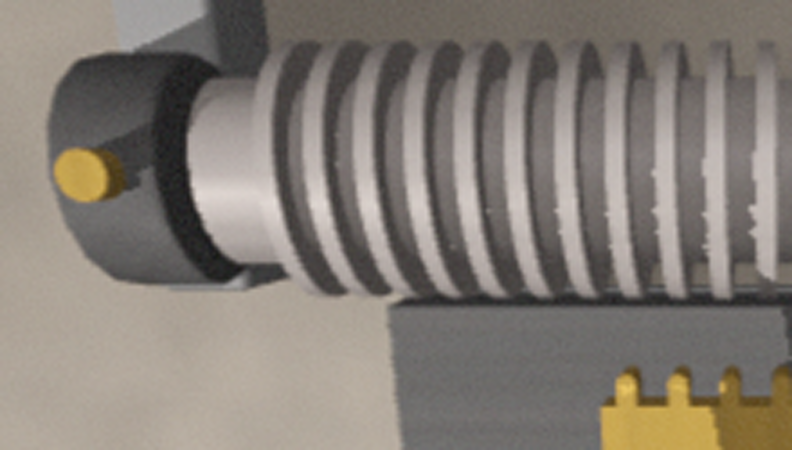

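View pics/w2b.png

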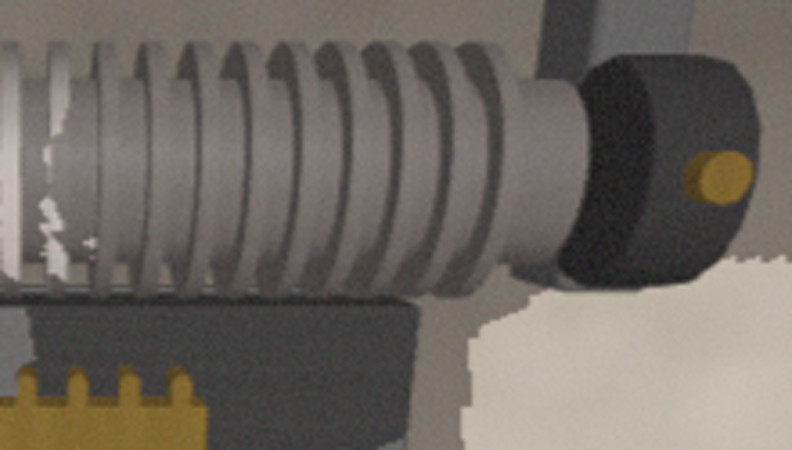

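View pics/w2c.png

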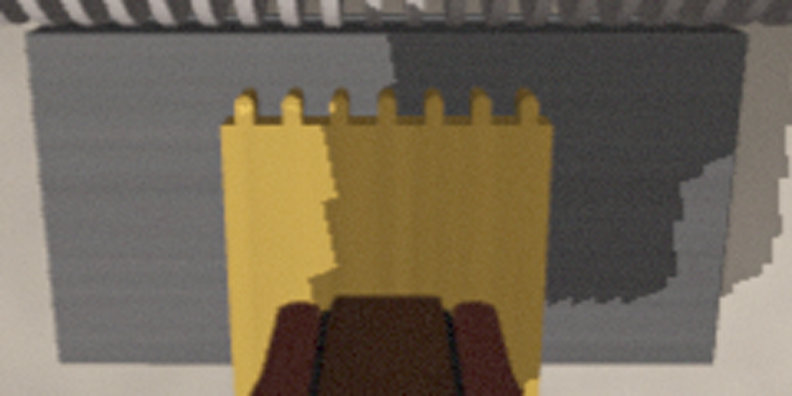

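```bash
python3 - <<'E'
from h import *
np.set_printoptions(precision=1,suppress=True)
im=viewer.get_image('wrist')
q=lambda L:[(160+x/3.3-.35,150+y/3.3-.35) for x,y in L]
P=unproj(im,q([(28,33),(747,33),(60,362),(713,362)]),26);print(P)
def a(A,B): d=B-A; return np.degrees(np.arctan2(d[1],d[0])),np.linalg.norm(d)
print(a(P[1],P[0]),a(P[3],P[2]),a(P[2],P[0]),a(P[3],P[1]))
th=np.radians(-10.8); ex=np.array([np.cos(th),np.sin(th),0]);ey=np.array([-np.sin(th),np.cos(th),0])
C=P.mean(0)+62*ex;print('axis mid from ledge',C,'front',(P[0]+P[1])/2+24*ex,'back',(P[2]+P[3])/2+100*ex)
B=unproj(im,[(60+88/3.6,75+172/3.6),(270+722/3.6,75+178/3.6)],55);print('bolts',B,B.mean(0),a(B[1],B[0]))
E_=unproj(im,q([(220,123),(552,123)]),253.2-193+8);print('comb edge',E_,E_.mean(0),a(E_[1],E_[0]))
R=cv2.Rodrigues(np.array(im['rvec'],float))[0];print('cam',-R.T@np.array(im['tvec'],float).ravel())
# unrolled map
C0=np.array([659,40.3,30.]); 
ys=np.arange(-90,90.01,.25); ph=np.radians(np.arange(-50,41,1.))
img=np.zeros((len(ph),len(ys),3),np.float32)
uv=np.array([proj(im,[C0+22*(np.sin(p)*ex+np.cos(p)*np.array([0,0,1]))+y*ey for y in ys[::-1]]) for p in ph[::-1]]).astype(np.float32)
out=cv2.remap(im['color'][:,:,::-1],uv[...,0],uv[...,1],cv2.INTER_CUBIC)
out=cv2.resize(out,(len(ys),300))
for i,y in enumerate(ys[::-1]):
    if abs(y/10-round(y/10))<1e-6: cv2.line(out,(i,0),(i,8 if y else 25),(0,0,255),1)
cv2.imwrite('pics/unroll.png',out)
E
```

```text
[[648.8 117.2  26. ]
 [621.1 -28.9  26. ]
 [575.3 131.6  26. ]
 [547.5 -15.   26. ]]
(np.float64(79.25789617826997), np.float64(148.75675128681834)) (np.float64(79.26472804104547), np.float64(149.27856401235303)) (np.float64(-11.102644604834648), np.float64(74.94597645743802)) (np.float64(-10.703710255853299), np.float64(74.92670971024954))
axis mid from ledge [659.1  39.6  26. ] front [658.6  39.6  26. ] back [659.6  39.6  26. ]
bolts [[679.7 147.   55. ]
 [637.9 -68.4  55. ]] [658.8  39.3  55. ] (np.float64(79.01750073648421), np.float64(219.36427519942782))
comb edge [[631.   73.8  68.2]
 [620.5  18.5  68.2]] [625.7  46.2  68.2] (np.float64(79.2596327043788), np.float64(56.2247810352226))
cam [662.8  39.  234.2]
```

View pics/unroll.png

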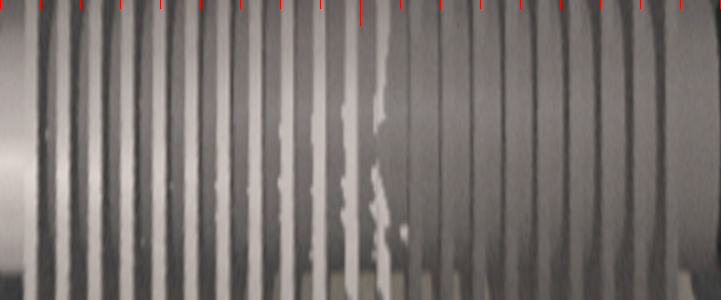

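Call:
apply_moves --commands '[[[0,-0.001,-0.015,0],[0,-0.001,-0.028,0],[0,-0.001,-0.032,0],[0,-0.001,-0.033,0],[0,-0.001,-0.034,0],[0,-0.001,-0.034,0]]]'

```text
t: 7.68
ee_pos: [583.1, 54.0, 219.4]
orientation: [-2.123, 0.201, 2.122]
ft_force: [-0.6, -0.0, -2.0]
width: 19.7
```

```bash
cat > look.py <<'E'
from h import *
import sys
np.set_printoptions(precision=2,suppress=True)
o=readout.get_obs();y=cv2.Rodrigues(o['orientation'])[0][:,1];print(o['t'],o['ee_pos'],np.degrees(np.arctan2(y[1],y[0])),o['ft_force'],o['moment'],o['width'])
im=shot('wrist',sys.argv[1]+'.png')
s=cv2.imread('pics/'+sys.argv[1]+'.png')
cv2.imwrite('pics/'+sys.argv[1]+'z.png',cv2.resize(s[60:260,150:410],None,fx=3,fy=3,interpolation=cv2.INTER_CUBIC))
E
python3 look.py w3
```

```text
7.675 [583.11  54.04 219.38] -100.84106075843948 [-0.55 -0.02 -2.01] [0.03 0.12 0.01] 19.71720018493476
```

View pics/w3z.png

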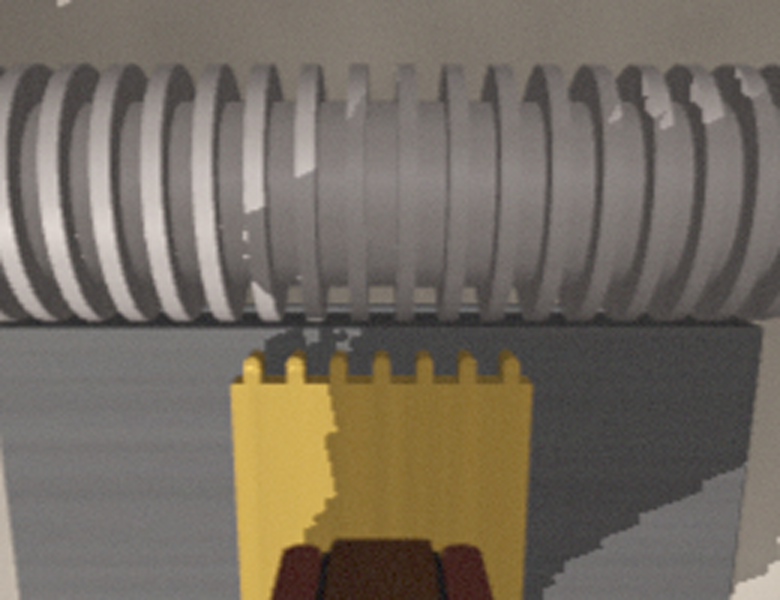

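The middle tooth at (382,365) in the zoom lines up with a groove, midway between the crests at 357 and 407. Next I'll touch down on the ledge.

Call:
apply_moves --commands '[[[0,0,-0.0005,0],[0,0,-0.0005,0],[0,0,-0.001,0],[0,0,-0.001,0]]]'

```text
t: 8.22
ee_pos: [583.2, 54.0, 219.1]
orientation: [-2.123, 0.201, 2.121]
ft_force: [-3.3, -0.6, 8.3]
width: 20.0
```

Call:
apply_moves --commands '[[[0.001,-0.0002,0.0006,0],[0.002,-0.0004,0.0006,0],[0.0029,-0.0006,0.0006,0],[0.0039,-0.0007,0.0006,0],[0.0049,-0.0009,0.0006,0],[0.0049,-0.0009,0.0006,0]]]'

```text
t: 8.98
ee_pos: [587.0, 53.3, 219.2]
orientation: [-2.119, 0.201, 2.125]
ft_force: [-7.5, 1.7, 10.2]
width: 20.2
```

```bash
python3 look.py w4
```

```text
8.975 [586.96  53.29 219.18] -100.84054467424022 [-7.5   1.71 10.2 ] [0.36 1.07 0.01] 20.232883982357368
```

View pics/w4z.png

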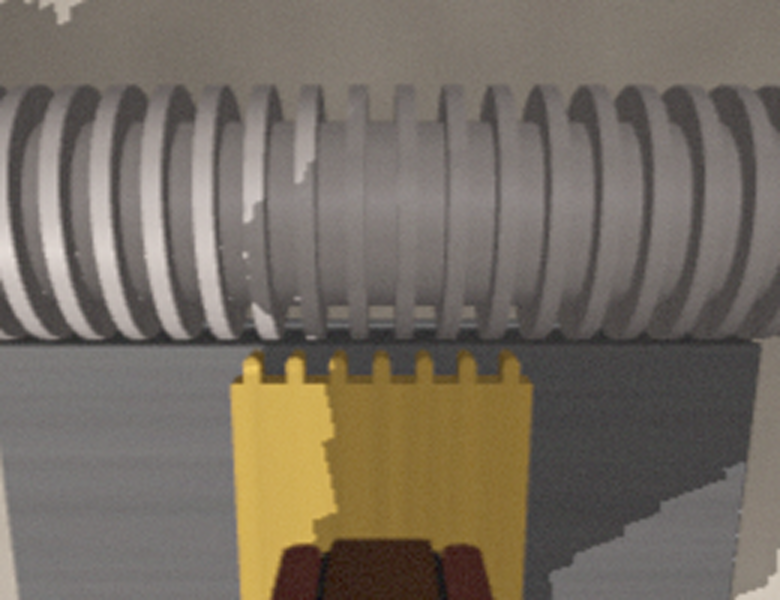

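Call:
apply_moves --commands '[[[0,0,0.0004,0],[0.001,-0.0002,0.0004,0],[0.002,-0.0004,0.0004,0],[0.002,-0.0004,0.0004,0]]]'

```text
t: 9.52
ee_pos: [590.1, 52.7, 219.2]
orientation: [-2.122, 0.201, 2.122]
ft_force: [-2.3, 0.7, 3.2]
width: 20.2
```

Call:
apply_moves --commands '[[[0.0005,-0.0001,0,0],[0.001,-0.0002,0,0],[0.0015,-0.0003,0,0],[0.002,-0.0004,0,0],[0.002,-0.0004,0,0]]]'

```text
t: 10.15
ee_pos: [592.0, 52.3, 219.2]
orientation: [-2.122, 0.201, 2.122]
ft_force: [-2.5, 1.0, 2.3]
width: 20.1
```

Call:
apply_moves --commands '[[[0.0005,-0.0001,0,0],[0.001,-0.0002,0,0],[0.0015,-0.0003,0,0],[0.002,-0.0004,0,0],[0.002,-0.0004,0,0]]]'

```text
t: 10.78
ee_pos: [594.0, 51.9, 219.1]
orientation: [-2.123, 0.201, 2.122]
ft_force: [-1.3, -0.0, 1.9]
width: 19.9
```

```bash
python3 look.py w5
```

```text
10.775 [594.04  51.89 219.14] -100.83892155236742 [-1.34 -0.01  1.91] [ 0.11  0.5  -0.01] 19.878076619827684
```

View pics/w5z.png

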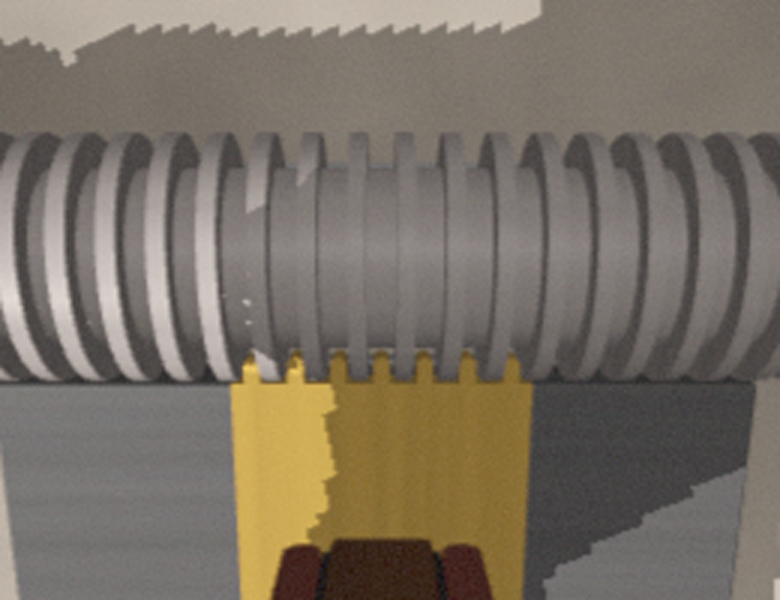

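The teeth are in the grooves and centred, and the root edge at row 381 is almost on the crests. I'll keep going until it meets firm contact.

Call:
apply_moves --commands '[[[0.0004,-0.0001,0,0],[0.0008,-0.0002,0,0],[0.0008,-0.0002,0,0]]]'

```text
t: 11.2
ee_pos: [594.6, 51.8, 219.2]
orientation: [-2.122, 0.201, 2.122]
ft_force: [-3.2, 1.5, 3.1]
width: 19.6
```

Call:
apply_moves --commands '[[[0.0004,-0.0001,0,0],[0.0004,-0.0001,0,0],[0.0004,-0.0001,0,0]]]'

```text
t: 11.58
ee_pos: [594.7, 51.8, 219.2]
orientation: [-2.121, 0.201, 2.123]
ft_force: [-4.9, 2.0, 4.2]
width: 20.0
```

Call:
apply_moves --commands '[[[0.0004,-0.0001,0,0],[0.0005,-0.0001,0,0],[0.0005,-0.0001,0,0]]]'

```text
t: 11.95
ee_pos: [594.9, 51.7, 219.2]
orientation: [-2.12, 0.201, 2.124]
ft_force: [-6.7, 3.1, 5.7]
width: 20.1
```

```bash
python3 look.py w6
```

```text
11.95 [594.91  51.73 219.21] -100.84233172480428 [-6.73  3.12  5.66] [0.48 1.09 0.  ] 20.12479336447035
```

View pics/w6z.png

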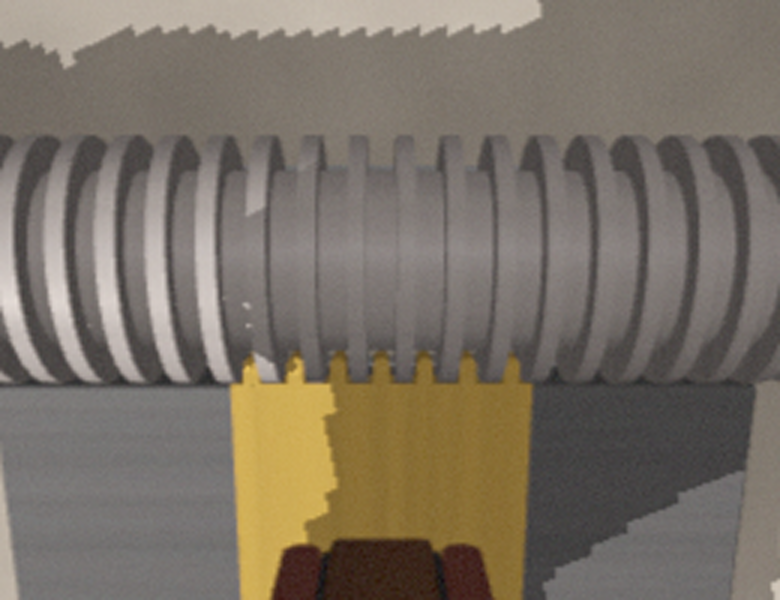

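Call:
apply_moves --commands '[[[0,0.0001,0.0002,0],[0,0.0001,0.0002,0],[0,0.0001,0.0002,0]]]'

```text
t: 12.38
ee_pos: [594.9, 51.7, 219.2]
orientation: [-2.12, 0.202, 2.124]
ft_force: [-6.9, 2.4, 4.1]
width: 20.0
```

Call:
apply_moves --commands '[[[0.0002,0,0.0001,0],[0.0003,0,0.0001,0],[0.0003,0,0.0001,0],[0.0003,0,0.0001,0]]]'

```text
t: 12.88
ee_pos: [595.0, 51.7, 219.2]
orientation: [-2.119, 0.202, 2.125]
ft_force: [-7.1, 2.1, 4.5]
width: 20.2
```

Call:
apply_moves --commands '[[[0.0003,0,0,0],[0.0005,0,0,0],[0.0005,0,0,0],[0.0005,0,0,0],[0.0005,0,0,0]]]'

```text
t: 13.5
ee_pos: [595.2, 51.7, 219.3]
orientation: [-2.118, 0.202, 2.126]
ft_force: [-8.0, 2.6, 6.3]
width: 19.7
```

```bash
python3 look.py w7
```

```text
13.5 [595.23  51.74 219.27] -100.8438053392258 [-8.    2.56  6.31] [0.46 1.37 0.01] 19.70623951044733
```

View pics/w7z.png

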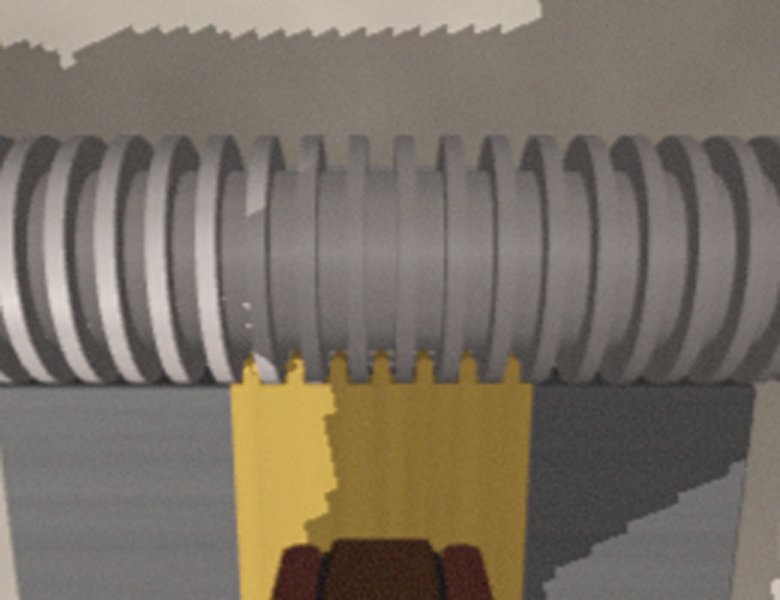

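Call:
apply_moves --commands '[[[0.0003,0,0.0002,0],[0.0005,0,0.0003,0],[0.0005,0,0.0003,0],[0.0005,0,0.0003,0]]]'

```text
t: 14.05
ee_pos: [595.4, 51.7, 219.3]
orientation: [-2.117, 0.202, 2.127]
ft_force: [-9.1, 1.8, 5.5]
width: 19.8
```

Call:
apply_moves --commands '[[[0,0,0.0001,0],[0,0,0.0001,0],[0,0,0.0001,0],[0,0,0.0001,0],[0,0,0.0001,0],[0,0,0.0001,0],[0,0,0.0001,0],[0,0,0.0001,0]]]'

```text
t: 15.05
ee_pos: [595.4, 51.8, 219.3]
orientation: [-2.117, 0.202, 2.127]
ft_force: [-8.6, 2.4, 4.5]
width: 20.1
```

Call:
apply_moves --commands '[[[0,0,0,0],[0,0,0,0],[0,0,0,0]]]'

```text
t: 15.42
ee_pos: [595.4, 51.8, 219.3]
orientation: [-2.117, 0.202, 2.127]
ft_force: [-8.7, 3.1, 3.6]
width: 19.8
```

Call:
apply_moves --commands '[[[-0.0005,0.0001,0,0],[-0.001,0.0002,0,0],[-0.001,0.0002,0,0]]]'

```text
t: 15.8
ee_pos: [595.0, 51.8, 219.3]
orientation: [-2.119, 0.202, 2.125]
ft_force: [-5.7, -0.3, -0.6]
width: 19.9
```

Call:
apply_moves --commands '[[[0,0,0,0],[0,0,0,0],[0,0,0,0],[0,0,0,0],[0,0,0,0],[0,0,0,0]]]' --gripper 0.06

```text
t: 16.55
ee_pos: [595.9, 51.8, 219.9]
orientation: [-2.122, 0.201, 2.122]
ft_force: [-0.0, -0.5, 0.9]
width: 60.1
```

```bash
python3 look.py w8
```

```text
16.55 [595.91  51.82 219.89] -100.8409149749967 [-0.   -0.52  0.89] [0.11 0.12 0.02] 60.071819597272956
```

View pics/w8z.png

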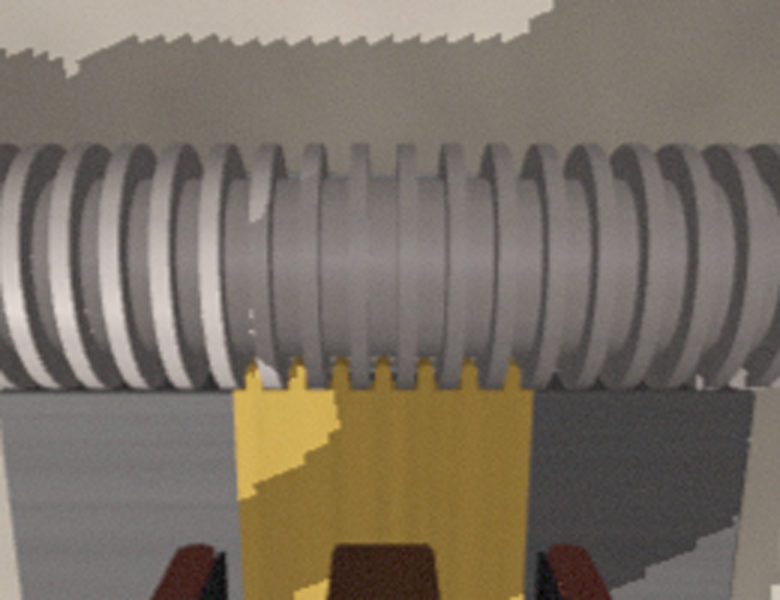

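Call:
apply_moves --commands '[[[0,0,0.02,0],[0,0,0.05,0],[0,0,0.09,0],[-0.02,0,0.13,0],[-0.04,0,0.15,0],[-0.04,0,0.15,0],[-0.04,0,0.15,0]]]'

```text
t: 17.48
ee_pos: [556.2, 51.8, 370.1]
orientation: [-2.123, 0.201, 2.121]
ft_force: [-0.3, -0.2, 0.1]
width: 59.9
```

```bash
python3 look.py w9; python3 - <<'E'
from h import *
im=viewer.get_image('wrist')
for c in['wrist','scene','side']:
  viewer.get_image(c) 
  for n in ['comb_grip','comb_edge','thread_mid','moka_center','filter_center','jar_center']:
    print(c,n,[(round(d['conf'],2),np.array(d['position']).round(1).tolist()) for d in models.place_of(c,n)])
shot('side','side9.png')
s=cv2.imread('pics/side9.png')[140:240,260:380]
cv2.imwrite('pics/side9z.png',cv2.resize(s,None,fx=6,fy=6,interpolation=cv2.INTER_CUBIC))
E
```

```text
17.475 [556.17  51.82 370.14] -100.8384556159304 [-0.31 -0.2   0.06] [0.08 0.09 0.02] 59.941404458294855
wrist comb_grip [(0.73, [453.2, 178.0, 20.4]), (0.57, [593.0, 55.9, 60.2])]
wrist comb_edge [(0.78, [633.8, 45.4, 25.5])]
wrist thread_mid [(0.81, [657.2, 41.1, 30.0])]
wrist moka_center [(0.88, [450.6, -242.6, 33.5])]
wrist filter_center []
wrist jar_center [(0.6, [718.4, 280.5, 36.5])]
scene comb_grip [(0.91, [596.8, 52.0, 53.7]), (0.91, [326.3, 274.6, 31.4])]
scene comb_edge [(0.82, [639.2, 48.0, 28.6]), (0.63, [315.9, 233.9, 0.3]), (0.54, [465.7, 155.1, 6.3])]
scene thread_mid [(0.74, [660.8, 47.3, 28.6])]
scene moka_center [(0.82, [447.9, -239.0, 36.1])]
scene filter_center [(0.61, [674.5, -267.1, 1.8])]
scene jar_center [(0.66, [717.1, 286.6, 38.2])]
side comb_grip [(0.66, [333.6, 276.8, 30.3]), (0.62, [595.6, 53.0, 57.1]), (0.55, [455.0, 181.8, 17.8])]
side comb_edge [(0.86, [636.3, 40.3, 31.5]), (0.72, [464.4, 157.1, 3.9]), (0.7, [315.1, 237.4, 2.1])]
side thread_mid [(0.85, [659.4, 43.3, 30.6])]
side moka_center [(0.88, [449.7, -238.7, 31.2])]
side filter_center []
side jar_center [(0.87, [719.2, 285.8, 33.7])]
```

View pics/w9z.png

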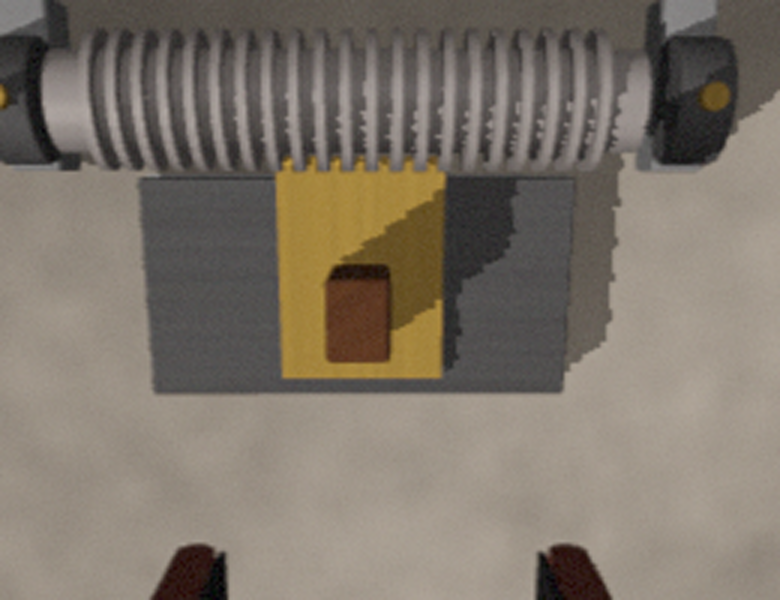

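View pics/side9z.png

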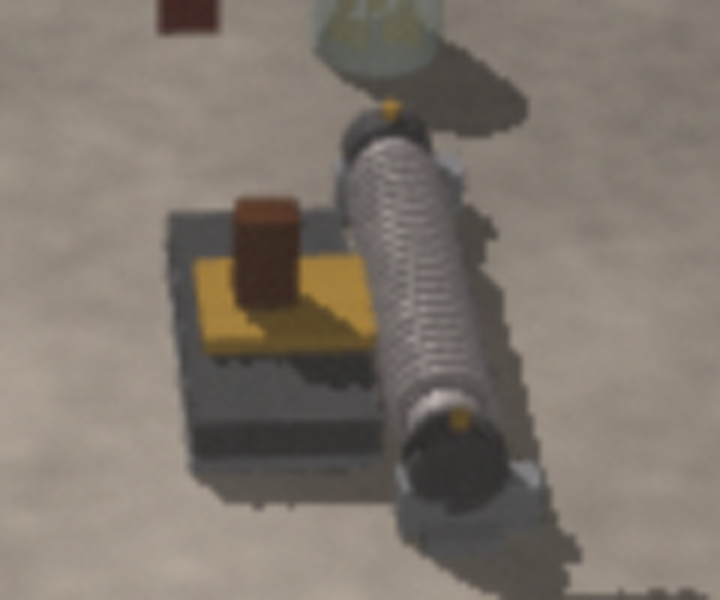

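```bash
python3 - <<'E'
from h import *
np.set_printoptions(precision=1,suppress=True)
im=viewer.get_image('wrist')
q=lambda L:[(150+x/3-.33,60+y/3-.33) for x,y in L]
a=unproj(im,q([(283,378),(442,377.5)]),34);b=unproj(im,q([(155,392),(563,391.5)]),26);f=unproj(im,q([(278,172),(444,172)]),34)
th=np.radians(-10.8); ex=np.array([np.cos(th),np.sin(th),0]);print('gap',(a@ex-(b.mean(0)@ex)))
ang=lambda p:np.degrees(np.arctan2(*(p[0]-p[1])[[1,0]]))
print(ang(a),ang(b),ang(f)); print('front to ledge back',f@ex-b.mean(0)@ex)
E
```

```text
gap [6.9 7.1]
79.4256304445696 79.31371111429164 79.24013997855968
front to ledge back [76.9 76.9]
```

```bash
python3 - <<'E'
from h import *
np.set_printoptions(precision=2,suppress=True)
im=shot('wrist','w10.png')
s=cv2.imread('pics/w10.png')
cv2.imwrite('pics/w10z.png',cv2.resize(s[105:195,190:350],None,fx=5,fy=5,interpolation=cv2.INTER_CUBIC))
# expected rows for lines, given axis candidates
th=np.radians(-10.75); ex=np.array([np.cos(th),np.sin(th),0]);ey=np.array([-np.sin(th),np.cos(th),0]);C=np.array([659.1,39.6,0])
for nm,x,z in [('ledge back',-100,26),('ledge front',-24,26),('leaf back home',-92,34),('leaf front home',-22,34),('leaf back -1',-93,34),('leaf front -1',-23,34)]:
    print(nm,proj(im,[C+x*ex+np.array([0,0,z])+y*ey for y in (-40,0,40)])[:,1])
g=cv2.cvtColor(s,cv2.COLOR_BGR2GRAY).astype(float)
def edge(c0,c1,r0,r1):
    p=g[r0:r1,c0:c1].mean(1); d=np.abs(np.diff(p)); i=d.argmax(); 
    w=d[max(i-2,0):i+3]; return r0+.5+(np.arange(max(i-2,0),max(i-2,0)+len(w))*w).sum()/w.sum(), p.round(0)
for nm,c0,c1,r0,r1 in [('ledge backL',205,240,182,196),('ledge backR',305,335,182,196),('leaf back',248,255,180,188),('leaf backR',280,294,178,188),('ledge frontL',202,235,113,125),('ledge frontR',306,335,113,125)]:
    print(nm,edge(c0,c1,r0,r1))
print(s[110:125,262].tolist()) 
E
```

```text
ledge back [190.1  190.11 190.11]
ledge front [117.69 117.7  117.71]
leaf back home [184.52 184.53 184.53]
leaf front home [115.64 115.64 115.65]
leaf back -1 [185.44 185.45 185.45]
leaf front -1 [116.69 116.69 116.7 ]
ledge backL (np.float64(190.25091130012152), array([ 81.,  82.,  84.,  82.,  81.,  80.,  80.,  78.,  97., 143., 146.,
       146., 146., 145.]))
ledge backR (np.float64(190.29226069246437), array([ 80.,  81.,  83.,  80.,  78.,  77.,  76.,  76.,  98., 152., 156.,
       155., 155., 154.]))
leaf back (np.float64(185.16580976863753), array([132., 133., 133., 134., 132., 112.,  83.,  78.]))
leaf backR (np.float64(185.20223325062034), array([134., 133., 134., 134., 133., 134., 133., 111.,  84.,  77.]))
ledge frontL (np.float64(118.05276381909547), array([83., 81., 82., 80., 78., 61., 77., 83., 83., 83., 81., 82.]))
ledge frontR (np.float64(117.12589928057554), array([103., 103.,  98.,  92.,  83.,  59.,  60.,  63.,  63.,  62.,  63.,
        62.]))
[[65, 69, 76], [62, 83, 95], [53, 116, 147], [58, 131, 162], [59, 134, 165], [61, 132, 162], [60, 135, 165], [63, 134, 165], [57, 134, 165], [60, 135, 165], [60, 136, 166], [65, 136, 168], [64, 134, 166], [63, 136, 166], [55, 131, 164]]
```

View pics/w10z.png

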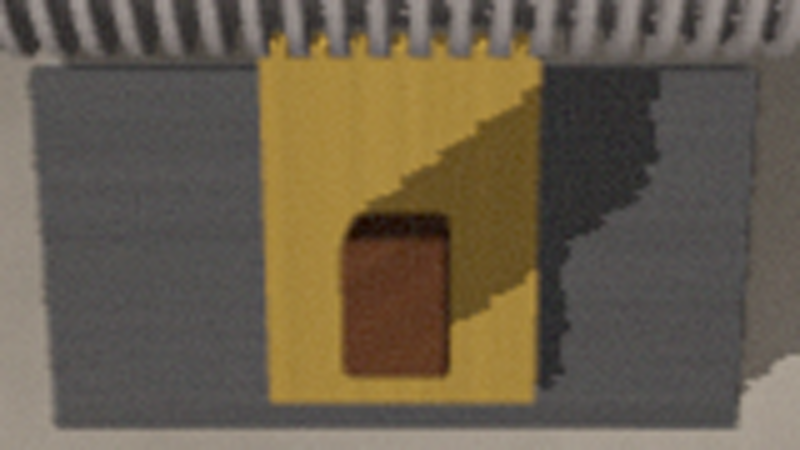

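```bash
python3 - <<'E'
import cv2,numpy as np
A=[cv2.cvtColor(cv2.imread(f'pics/{n}.png'),cv2.COLOR_BGR2GRAY).astype(np.float32) for n in('w6','w7','w8')]
def rowshift(a,b,c0,c1,r0,r1):
    best=[]
    t=a[r0:r1,c0:c1]
    R=cv2.matchTemplate(b[r0-6:r1+6,c0-4:c1+4],t,cv2.TM_CCOEFF_NORMED)
    _,m,_,(x,y)=cv2.minMaxLoc(R)
    if 0<y<R.shape[0]-1:
        p=R[y-1:y+2,x]; dy=.5*(p[0]-p[2])/(p[0]-2*p[1]+p[2])
    else: dy=0
    return round(y-6+dy,2),x-4,round(m,3)
for i,j in((0,1),(1,2)):
    print('spindle left',rowshift(A[i],A[j],160,215,165,195),'crest-ledge R',rowshift(A[i],A[j],332,395,178,192),'ledge L edge',rowshift(A[i],A[j],155,222,180,195),'teeth/leaf edge',rowshift(A[i],A[j],228,328,183,194),'knob',rowshift(A[i],A[j],262,294,233,245))
E
```

```text
spindle left (np.float32(0.05), 0, 0.997) crest-ledge R (np.float32(0.03), 0, 0.966) ledge L edge (np.float32(0.03), 0, 0.994) teeth/leaf edge (np.float32(0.11), 0, 0.993) knob (np.float32(0.01), 0, 0.993)
spindle left (np.float32(1.75), 1, 0.987) crest-ledge R (np.float32(2.08), 0, 0.814) ledge L edge (np.float32(1.85), 1, 0.988) teeth/leaf edge (np.float32(2.08), 1, 0.986) knob (np.float32(1.77), 0, 0.987)
```

```bash
python3 -c "
from h import *
o=readout.get_obs();print(o['t'],o['ft_force']);print(workorder.close_job())"
```

```text
18.775 [ 0.41692283 -0.2389132  -1.00091105]
the job is handed in; nothing more can be done
None
```

The large brass comb is on the ledge with its teeth seated in the middle grooves, and the job was handed in at about 19 s of the 64 s allowed.

**What I did:** I picked the comb up by its knob and found the groove position in the wrist pictures. I laid it on the ledge and slid it in until it stopped. I pushed for over a second, with the wrist reading about 8 to 9 N along the thread direction and never more than about 9.5 N. Then I eased off, opened the fingers and moved the arm clear.

**Checks that agree:**
- **Seating:** all seven teeth sit between crests, the root edge is against the crests, and the comb is square to the spindle within about 0.2°.
- **Release:** comparing pictures from before and after letting go showed no movement beyond about 0.2 mm.
- **Other items:** the moka top and valve jar read where they started, within network accuracy. The last scene picture put the filter plate within a few millimetres of its first reading, although the last wrist and side looks did not report it.

**Checks that disagree or are uncertain:**
- **Distance home:** the picture of the comb's back edge puts it 0.5 to 1 mm short of fully home. I put this down to calibration error, because about 5.5 N of push remained with almost no weight on the ledge, which indicates real contact with the crests.
- **Push force:** the force on the thread itself may have been 1 to 3 N below the wrist reading because of friction on the ledge.

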